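Cap the coil module: turn the sensor cover over and seat it rim-down in its nest

ROBOT

A 6-joint arm with a two-finger parallel gripper is mounted at the origin on the work surface. World frame = base frame: x ahead of the robot, y to its left, z up, the work surface at z = 0. Lengths are in m, angles in rad, forces in N, time in s.
With the tool pointing down it reaches from about 0.275 to 0.75 m from the base axis. Payload 10.2 kg.
Tool frame: the origin (TCP) lies midway between the tips of the shut fingers; the grasp point (between the pads) lies 19 mm behind it (robot.grip_depth is the distance from the TCP to the grasp point, in m); z points along the fingers, y is the line along which they close (so a half turn about z gives the same grasp; the last joint's range is limited). The gripper opens to 88 mm and grips with 3 to 60 N. Pads are 18 mm wide; open, the fingers measure 123 mm over their backs; the gripper's body (75 mm by 187 mm) begins 45 mm behind the grasp point.
Start: joints at [-0.223, 0.313, 1.498, -0, 1.331, -0.223], TCP at [0.525, -0, 0.239] pointing down, gripper open.
Joint ranges: [-2.94, 2.94], [-0.97, 2.17], [0.19, 2.56], [-1.23, 4.37], [0.02, 3.11], [-2.88, 2.88]. Speed limits (rad/s): [2.39, 2.39, 3.01, 3.14, 3.14, 3.14].

INTERFACE

Orientations are given as a unit quaternion [x, y, z, w].
In Python, from cell import robot, kinematics, vision, get_time, get_joints, get_joint_velocities, get_joint_efforts, get_tool_pos, get_ee_rot, get_ft_force, get_wrist_torque, get_grip_width, get_gripper_force gives the robot as it stands. The module is installed in compiled form; this text tells all that it offers. Calls block until the motion is done:
- robot.move_pose(position, orientation): joint-space move of the TCP to a pose.
- robot.move_l(position, ori=None, v=0.15, contact_N=None): straight line of the TCP; ori=None keeps the orientation; v is the mean speed in m/s. With contact_N (N) it stops when the force on the tool has changed by that much, and returns True; else False.
- robot.move_joints(angles): joint-space move.
- robot.command_gripper(opening, force=None): finger opening in m; force is the grip in N (None keeps the last); returns when the fingers have stopped.
- robot.pause(seconds).
- kinematics.inverse_kinematics(position, orientation): joint angles nearest the present ones, or None.
- vision.get_image(name): name is "scene" or "side" or "wrist"; returns the picture (480x640x3 uint8, red, green, blue); there is no depth.
- vision.camera_params(name): a dict with "K" (3x3 intrinsics, pixels), "pose" (4x4, takes a point from camera to world coordinates). Camera axes: x right, y up, looking along -z (the intrinsics and any distortion apply to the point x, -y, -z); pixel columns grow to the right and rows downward; lengths in m; the calibration is good to about 2 mm. The wrist camera is an equidistant fisheye: a pixel r from the principal point sees the ray r / f radians off the axis. A picture is of the moment at which its call begins: read the wrist's pose just before it. camera_params takes no time and is no camera call; for the wrist camera it gives the pose at the moment of the call.
A pose or a line that the arm cannot do raises robot.IKError and nothing moves.
- robot.sign_off(): hands the job in; it is judged then, once.
Readings, each from a call of its own:
- get_time(): time.
- get_joints(): joint angles.
- get_joint_velocities(): joint speeds.
- get_joint_efforts(): joint torques, N m.
- get_tool_pos(): TCP position.
- get_ee_rot(): TCP orientation.
- get_ft_force(): force on the tool from outside, world axes, zero at the start.
- get_wrist_torque(): the same for the moment, N m.
- get_grip_width(): finger opening in m.
- get_gripper_force(): force on a finger pad.
Only numpy, scipy, OpenCV 4.12 (cv2) and the standard library are available. Lean on these libraries where they do the work, as an engineer would, in place of code of your own. Each camera call takes 0.05 s, during which the arm holds its last target. There are 200 camera calls.

TASK

The aluminium sensor cover is lying on its closed face with its open side up. Turn it over and seat it open side down, over the coil, in the square pocket of the assembly nest that holds the coil, so that its rim rests fully home on the pocket floor, and let go. Put it in gently, without dropping or forcing it, and leave the empty nest, the glass jar and the screwdriver as they are.

Things in the scene. Friction and masses are not known exactly. Their poses are not given: they have to be found in the camera images.
- cover: Loose aluminium cover: square cup, 46 x 46 mm outside, 38 mm tall, walls 3.5 mm, closed face 5 mm, cavity 39 x 39 x 33 mm deep, 60 to 120 g. Stands stably on its closed face, any flat side or its rim. Origin: centre of the closed face's outside. z points from closed face to open rim (up at start, must be down at the end); x, y square to the sides. Starts on the bench (z = 0), on the robot's right.
- cover_rim (a point): Centre of the cover's open rim, 38 mm from the closed face; axes as the cover's.
- nest: Fixed white plastic block 90 x 90 x 19 mm with a square pocket 48.4 x 48.4 mm, 9 mm deep (1.2 mm clearance per side, 1 mm chamfer), in its middle, parallel to its sides. A copper coil bobbin, diameter 26, 20 mm tall, stands fixed on the pocket floor. The seated cover stands 29 mm out of the block and fits in any quarter turn. Origin: centre of underside, z up, x and y along the sides.
- nest_floor (a point): Centre of the pocket floor of the nest that holds the coil, 10 mm above the bench (at the foot of the coil); axes as the nest's.
- spare_nest: Same fixed block with the same pocket but without a coil: empty, not to be used. The two nests may swap places. Origin: centre of its underside.
- jar: Glass jar with steel cap, 48 mm in diameter, 62 mm high, standing loose beyond the work. Bystander. Origin: centre of its underside, z up.
- screwdriver: Screwdriver 160 mm long lying on the bench on the robot's far right. Bystander. Its x axis lies along it.
Things that resemble listed ones, but are neither listed nor needed, are in the scene too. What is shaped like the cover but blue or brown is not meant.

How it is judged:
At the end, for the whole second after the job is handed in: The cover is at rest with its open side straight down (within 4 degrees), its rim within 2 mm of the floor of the pocket that holds the coil and within 3 mm of the pocket's centre, released (angle between cover's own z axis and vertical above 3.07 rad and horizontal distance between cover_rim and nest_floor below 0.003 m and z of cover_rim in the frame of nest_floor below 0.002 m and linear speed of cover below 0.01 m/s); the robot touches nothing.
It fails at once if the cover is forced into a nest (more than 80 N between cover and nest) (contact force between cover and nest above 80 N or contact force between cover and spare_nest above 80 N).
It fails at once if the cover is dropped into the nest (let go over it and falling faster than 0.35 m/s, a free fall of about 6 mm) (horizontal distance between cover and nest below 0.04 m and contact force between cover and the fingers below 0.05 N and linear speed of cover above 0.35 m/s).
It fails at once if the jar is shifted more than 30 mm or tipped over (distance of jar from where it was at the start of the episode above 0.03 m or angle between jar's own z axis and vertical above 0.5 rad).
It fails at once if the screwdriver is shifted more than 30 mm (distance of screwdriver from where it was at the start of the episode above 0.03 m).
It fails at once if the cover is put into the empty nest (horizontal distance between cover and spare_nest below 0.02 m and contact force between cover and spare_nest above 0.3 N).
It also fails if it takes over 61 s, if anything falls off the work surface, if the arm or the gripper's body presses on something with over 40 N, if the wrist force passes 120 N, or if a joint passes its speed limit or range.

## Working session

There is one attempt and no reset: what is moved stays moved. The work goes in short steps, each a Python script; the robot and the scene stay as the last script left them, time stands still between calls to the robot, and variables do not carry over. Pictures are saved under pics/ and viewed, at most 10 in all, crops included, and the job is handed in when it is done.

```bash
mkdir -p pics
python3 - <<'E'
from cell import *
import cv2
for n in ("scene","side","wrist"):
    p=vision.camera_params(n); print(n,p)
    cv2.imwrite(f"pics/{n}0.png",vision.get_image(n)[:,:,::-1])
print(get_time())
E
```

```text
scene {'K': array([[511.37939638,   0.        , 323.61208459],
       [  0.        , 511.37939638, 241.20309814],
       [  0.        ,   0.        ,   1.        ]]), 'pose': array([[ 0.80032636, -0.36841885,  0.4730172 ,  1.07982049],
       [ 0.59921674,  0.5183678 , -0.61010993, -0.67068669],
       [-0.02042088,  0.77172688,  0.63562616,  0.72758049],
       [ 0.        ,  0.        ,  0.        ,  1.        ]])}
side {'K': array([[615.51491944,   0.        , 309.56260275],
       [  0.        , 615.51491944, 232.09173723],
       [  0.        ,   0.        ,   1.        ]]), 'pose': array([[ 0.94374727,  0.20162051, -0.26208828,  0.203417  ],
       [-0.3302991 ,  0.53738532, -0.77596361, -1.16903686],
       [-0.01560778,  0.81888106,  0.57375099,  0.85823983],
       [ 0.        ,  0.        ,  0.        ,  1.        ]])}
wrist {'K': array([[371.64829954,   0.        , 325.15327442],
       [  0.        , 371.64829954, 239.60236708],
       [  0.        ,   0.        ,   1.        ]]), 'pose': array([[ 9.99999375e-01, -1.06658264e-03,  3.34726758e-04,
         5.24494161e-01],
       [ 9.18489606e-04,  9.54619043e-01,  2.97828203e-01,
         7.70352095e-02],
       [-6.37194930e-04, -2.97827710e-01,  9.54619426e-01,
         3.85332401e-01],
       [ 0.00000000e+00,  0.00000000e+00,  0.00000000e+00,
         1.00000000e+00]])}
0.15
```

View pics/scene0.png

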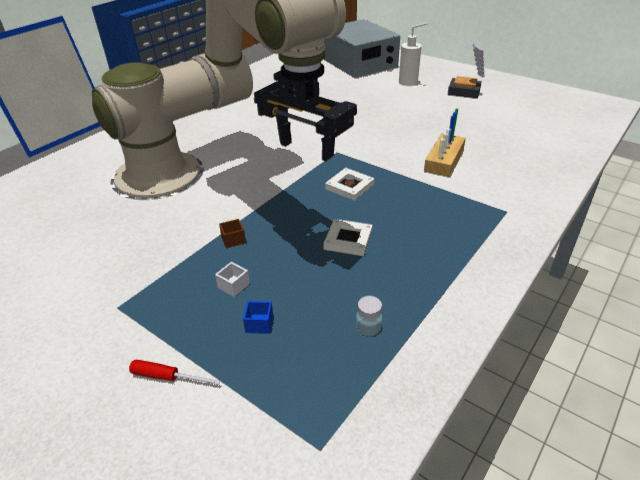

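View pics/side0.png

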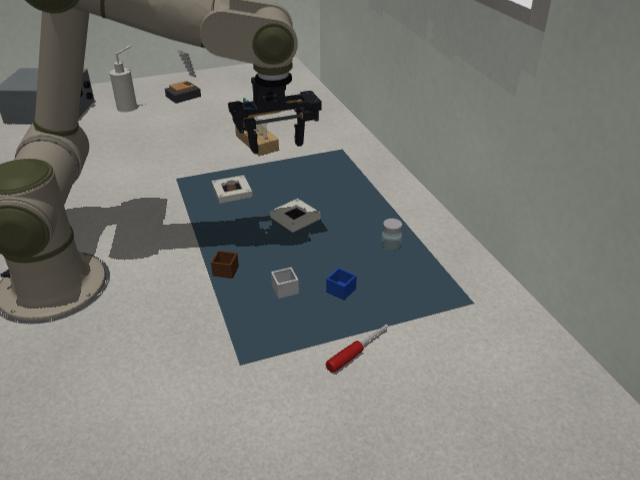

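The cover is the grey cup at scene (232,278) and side (285,283). The coil nest is at scene (350,182) and side (232,187), and the empty nest is at scene (348,237). The jar stands at scene (369,315). Next I'll take close wrist views of the cover and the coil nest.

```bash
cat > h.py <<'E'
from cell import *
import numpy as np, cv2
from scipy.spatial.transform import Rotation as R
def ray(name,uv,p=None):
    p=p or vision.camera_params(name); K=p["K"]; T=p["pose"]
    a=(np.array(uv,float)-K[:2,2])/K[0,0]
    if name=="wrist":
        r=np.hypot(*a); d=np.array([*(a*np.sin(r)/max(r,1e-9)),np.cos(r)])
    else: d=np.array([*a,1.])
    d/=np.linalg.norm(d)
    return T[:3,3],T[:3,:3]@(d*[1,-1,-1])
def project(P,p,fish=True):
    c=(np.atleast_2d(P)-p["pose"][:3,3])@p["pose"][:3,:3]*[1,-1,-1]
    rho=np.hypot(c[:,0],c[:,1]); th=np.arctan2(rho,c[:,2]) if fish else rho/c[:,2]
    return c[:,:2]/np.maximum(rho,1e-9)[:,None]*th[:,None]*p["K"][0,0]+p["K"][:2,2]
def tri(rays):
    A=np.zeros((3,3));b=np.zeros(3)
    for o,d in rays:
        M=np.eye(3)-np.outer(d,d);A+=M;b+=M@o
    x=np.linalg.solve(A,b)
    return x,max(np.linalg.norm(np.cross(x-o,d)) for o,d in rays)
def onz(r,z): return r[0]+r[1]*(z-r[0][2])/r[1][2]
E
python3 - <<'E'
from h import *
import pickle
for n,a,b in [("cover",(232,278),(285,283)),("nest",(350,182),(232,187)),("spare",(348,237),(295,215)),("jar",(369,315),(392,235)),("brown",(233,233),(225,265)),("blue",(258,318),(341,284)),("sd1",(135,368),(332,368)),("sd2",(218,384),(385,328))]:
    print(n,*[np.round(v,3) for v in tri([ray("scene",a),ray("side",b)])])
q=get_ee_rot(); print(q, R.from_quat(q).as_matrix().round(3))
c=tri([ray("scene",(232,278)),ray("side",(285,283))])[0]; n=tri([ray("scene",(350,182)),ray("side",(232,187))])[0]
V=[]
for k,(P,dx,dy) in enumerate([(c,-.05,-.03),(c,.05,-.03),(n,.05,-.03),(n,-.05,-.03)]):
    robot.move_pose([P[0]+dx,P[1]+dy,.17],q); robot.pause(.2)
    p=vision.camera_params("wrist"); im=vision.get_image("wrist")[:,:,::-1]
    V.append((p,im)); 
    u=project(P,p)[0].astype(int); print(u)
    pickle.dump(V,open("v.pkl","wb"))
# crops 160x120 around each, enlarged
t=[]
for k,(p,im) in enumerate(V):
    u=project([c,c,n,n][k],p)[0].astype(int); x,y=np.clip(u[0]-80,0,480),np.clip(u[1]-60,0,360)
    print(k,x,y); t.append(cv2.resize(im[y:y+120,x:x+160],(400,300),interpolation=cv2.INTER_CUBIC))
cv2.imwrite("pics/w.png",np.vstack([np.hstack(t[:2]),np.hstack(t[2:])])); print(get_time())
E
```

```text
cover [ 0.475 -0.194  0.021] 0.001
nest [0.463 0.241 0.016] 0.0
spare [0.581 0.061 0.01 ] 0.0
jar [ 0.757 -0.126  0.031] 0.002
brown [ 0.37  -0.085  0.018] 0.001
blue [ 0.586 -0.238  0.018] 0.001
sd1 [ 0.487 -0.443  0.009] 0.001
sd2 [ 0.623 -0.379  0.006] 0.0
[ 7.07114386e-01  7.07099023e-01 -2.47705413e-04 -3.94715478e-04] [[ 0.     1.    -0.001]
 [ 1.    -0.     0.   ]
 [ 0.    -0.001 -1.   ]]
[386 187]
[264 185]
[264 184]
[385 185]
0 306 127
1 184 125
2 184 124
3 305 125
4.7167
```

View pics/w.png

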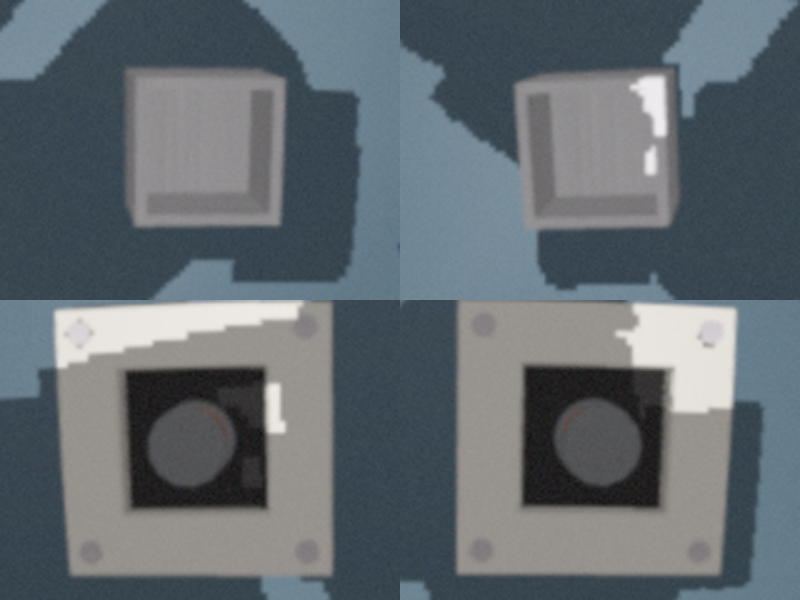

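The wrist views show the cover's rim and both walls clearly (crop corners about (136,78) to (281,225)). The coil nest shows its block and pocket edges, with the coil inside. I'll fit pose models to these corners.

```bash
cat > fit.py <<'E'
from h import *
from scipy.optimize import least_squares
def fit(side,views,x0,params):
    "views: list of (k, {corner index:(u,v)}), corners 0..3 = TL,TR,BR,BL seen in image (x right, y up)"
    s=side/2; C=np.array([[-s,s],[s,s],[s,-s],[-s,-s]])
    def res(q):
        P=np.c_[C@np.array([[np.cos(q[3]),-np.sin(q[3])],[np.sin(q[3]),np.cos(q[3])]]).T+q[:2],np.full(4,q[2])]
        return np.concatenate([(project(P,params[k])[list(c)]-np.array(list(c.values()))).ravel() for k,c in views])
    r=least_squares(res,x0); return r.x,np.sqrt(np.mean(r.fun**2))
E
python3 - <<'E'
from fit import *
import pickle
V=pickle.load(open("v.pkl","rb")); pp=[v[0] for v in V]
O=[(306,127),(184,125),(184,124),(305,125)]
def c(k,d): return (k,{i:((x-(k%2)*400+.5)*.4-.5+O[k][0],(y-(k//2)*300+.5)*.4-.5+O[k][1]) for i,(x,y) in d.items()})
v=[c(0,{0:(136,79),1:(286,78),2:(281,225),3:(135,226)}),c(1,{0:(515,84),1:(667,76),2:(670,226),3:(526,228)})]
print(fit(.046,v,[.475,-.194,.038,0],pp))
b=[c(2,{0:(55,310),2:(332,575),3:(70,576)}),c(3,{0:(457,302),1:(737,308),2:(721,574),3:(457,574)})]
print(fit(.09,b,[.463,.241,.019,0],pp))
k=[c(2,{0:(124,370),1:(266,370),2:(267,509),3:(130,509)}),c(3,{0:(523,367),1:(666,369),2:(661,507),3:(522,507)})]
for s in (.0484,.0494,.0504): print(s,fit(s,k,[.463,.241,.019,0],pp))
# IK check along the rotation
h=np.array([.475,-.194])
def Q(phi,e): # approach azimuth phi, e=angle of d below horizontal (90=down, >90 points back); tool y horizontal
    d=np.array([np.cos(phi)*np.cos(e),np.sin(phi)*np.cos(e),-np.sin(e)]); y=np.array([-np.sin(phi),np.cos(phi),0]); 
    return [R.from_matrix(np.c_[np.cross(y*sg,d),y*sg,d]) for sg in (1,-1)]
for name,P,yaws in (("cover",[.475,-.194,.03],np.arange(-180,180,30)),("nest",[.463,.241,.05],np.arange(-180,180,30))):
  for yw in yaws:
    o=[]
    for e in (30,45,60,90,120,135,150):
        best='-'
        for r in Q(np.radians(yw),np.radians(e)):
            tcp=np.array(P)+r.as_matrix()[:,2]*robot.grip_depth
            j=kinematics.inverse_kinematics(tcp,r.as_quat())
            if j is not None: best='Y' if best=='-' else '2'
        o.append(best)
    print(name,yw,''.join(o))
E
```

```text
(array([ 0.47461213, -0.19145142,  0.03883838,  0.01855903]), np.float64(0.3484812940488837))
(array([0.46090571, 0.24452758, 0.02080464, 0.00147763]), np.float64(0.3363389091152676))
0.0484 (array([ 0.46086605,  0.24411063,  0.01170614, -0.0020303 ]), np.float64(0.7967359571599724))
0.0494 (array([ 0.46084878,  0.24381027,  0.00966647, -0.00203172]), np.float64(1.2403292606074672))
0.0504 (array([ 0.46083101,  0.24350141,  0.00756764, -0.00203314]), np.float64(1.7025969193097723))
cover -180 2222Y22
cover -150 2222222
cover -120 222Y222
cover -90 --22222
cover -60 22Y2222
cover -30 2222222
cover 0 22Y2222
cover 30 2222222
cover 60 222Y222
cover 90 22222--
cover 120 2222Y22
cover 150 2222222
nest -180 2222222
nest -150 2222222
nest -120 2222Y22
nest -90 222Y222
nest -60 2222222
nest -30 --Y2222
nest 0 2222222
nest 30 2222222
nest 60 22Y2222
nest 90 222Y222
nest 120 2222222
nest 150 2222Y--
```

Run:
```python
from h import *
import pickle
n=np.array([.461,.2445,.019]); q=(R.from_euler('z',np.pi)*R.from_quat(get_ee_rot())).as_quat()
V=[];t=[]
for dx in (-.05,.05):
    try: robot.move_pose([n[0]+dx,n[1]+.03,.17],q)
    except robot.IKError as e: print("IK",e); q=(R.from_euler('z',.01)*R.from_quat(q)).as_quat(); continue
    robot.pause(.3); p=vision.camera_params("wrist"); im=vision.get_image("wrist")[:,:,::-1]; V.append((p,im))
    u=project(n,p)[0].astype(int)-75; print(u, get_joints().round(2))
    t.append(cv2.resize(im[u[1]:u[1]+150,u[0]:u[0]+150],(400,400),interpolation=cv2.INTER_CUBIC))
pickle.dump(V,open("v2.pkl","wb")); cv2.imwrite("pics/w2.png",np.hstack(t)); print(get_time())
```

```text
[188 111] [ 0.35  0.31  1.69 -0.    1.14 -2.79]
[310 110] [ 0.29  0.49  1.42 -0.    1.23 -2.85]
8.4417
```

View pics/w2.png

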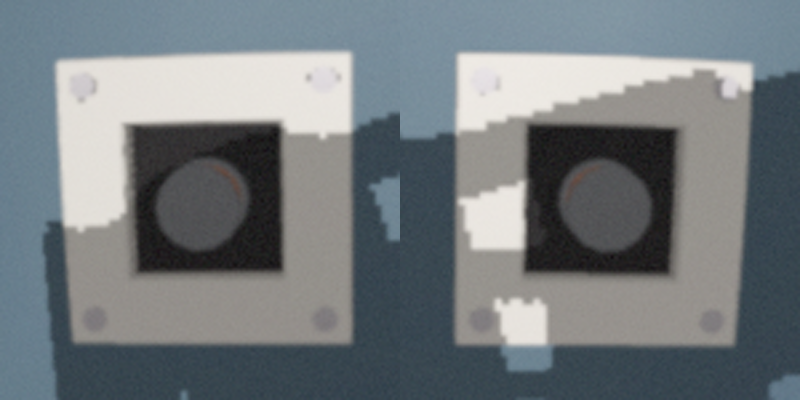

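Run:
```python
from fit import *
import pickle
V2=pickle.load(open("v2.pkl","rb")); V1=pickle.load(open("v.pkl","rb"))[2:]
for (p,im),(ox,oy) in zip(V2,[(188,111),(310,110)]):
    g=im.mean(2); print("top",g[oy+14:oy+32,ox+60].astype(int), g[oy+14:oy+32,ox+100].astype(int)); print("R",g[oy+110,ox+120:ox+145].astype(int)); print("L",g[oy+110,ox+15:ox+35].astype(int))
pp=[v[0] for v in V2]; O=[(188,111),(310,110)]; s=.375
def c(k,d): return (k,{i:((x-k*400+.5)*s-.5+O[k][0],(y+.5)*s-.5+O[k][1]) for i,(x,y) in d.items()})
b=[c(0,{2:(55,62),3:(353,52),0:(352,344),1:(72,344)}),c(1,{2:(457,53),3:(753,64),0:(735,347),1:(455,346)})]
print(fit(.09,b,[.461,.2445,.019,0],pp))
k=[c(0,{2:(129,125),3:(283,122),0:(283,272),1:(135,272)}),c(1,{2:(527,126),3:(679,127),0:(673,274),1:(526,272)})]
print(fit(.0494,k,[.461,.2445,.019,0],pp))
# predicted top & base edges
for X,(p,_) in zip(O,V2):
    for z in (0,.019):
        P=[[.461+.045*a,.2445+.045*b_,z] for a,b_ in ((1,-1),(-1,-1),(-1,1),(1,1))]
        print(z,((project(P,p)-X+.5)/s).round().astype(int).tolist())
```

```text
top [135 137 133 135 135 138 154 190 218 224 224 225 225 225 225 224 224 224] [138 136 139 139 145 171 204 223 228 227 227 228 227 228 228 228 226 228]
R [144 144 144 143 141 143 143 145 143 142 138 122  95  71  65  66  67  68
  72  71  65  66  66  65  67]
L [125 122 113  83  69  63  64  65  70  74 100 133 143 143 144 142 142 141
 143 141]
top [144 144 144 146 145 153 189 223 232 233 232 232 231 232 231 231 231 231] [141 141 142 141 141 140 144 163 203 223 230 229 229 226 210 196 172 151]
R [145 144 146 148 148 139 120  89  67  66  68  68  65  67  66  68  68  66
  69  66  69  68  67  64  68]
L [ 69  70  71  69  78 105 132 143 148 146 146 146 145 147 150 147 146 146
 145 147]
(array([ 0.46047589,  0.24456679,  0.02162866, -0.00185898]), np.float64(0.28588075958928266))
(array([ 4.60364145e-01,  2.44901041e-01,  1.09478241e-02, -4.32055307e-05]), np.float64(1.2545581595538704))
0 [[74, 60], [351, 52], [351, 325], [89, 326]]
0.019 [[56, 62], [349, 52], [350, 342], [74, 342]]
0 [[55, 54], [332, 62], [317, 328], [54, 327]]
0.019 [[56, 54], [350, 64], [332, 344], [55, 344]]
```

```bash
cat >> h.py <<'E'
def pose(P,phi,edeg,sg,back=0.):
    "grasp point P, azimuth phi of approach, e deg below horizontal"
    e=np.radians(edeg); d=np.array([np.cos(phi)*np.cos(e),np.sin(phi)*np.cos(e),-np.sin(e)])
    y=sg*np.array([-np.sin(phi),np.cos(phi),0])
    return np.array(P)+d*(robot.grip_depth-back), R.from_matrix(np.c_[np.cross(y,d),y,d]).as_quat()
E
python3 - <<'E'
from h import *
print(robot.grip_depth)
for sg in (1,-1):
  for P,phi,e in [((.4746,-.1915,.11),.0186,45),((.4746,-.1915,.023),.0186,45),((.4746,-.1915,.11),.0186,135),((.43,.08,.11),0,135),((.43,.08,.023),0,135),((.42,.08,.1),0,30),((.42,.08,.023),0,30),((.46,.2445,.1),0,120),((.46,.2445,.04),0,120),((.46,.2445,.04),np.pi/2,120)]:
    j=kinematics.inverse_kinematics(*pose(P,phi,e,sg)); print(sg,P,e,None if j is None else np.round(j,2))
E
```

```text
0.0187
1 (0.4746, -0.1915, 0.11) 45 [-0.88  0.34  2.17  1.46  0.59  2.55]
1 (0.4746, -0.1915, 0.023) 45 [-0.88  0.58  2.19  1.84  0.61  2.1 ]
1 (0.4746, -0.1915, 0.11) 135 [-0.46  0.83  1.24 -0.34  1.78 -2.  ]
1 (0.43, 0.08, 0.11) 135 [-0.06  0.71  1.48 -0.04  1.73 -1.62]
1 (0.43, 0.08, 0.023) 135 [-0.06  0.85  1.5  -0.04  1.58 -1.61]
1 (0.42, 0.08, 0.1) 30 [-0.17  0.37  2.56  2.94  0.83  1.62]
1 (0.42, 0.08, 0.023) 30 [-0.17  0.74  2.53  2.98  1.17  1.55]
1 (0.46, 0.2445, 0.1) 120 [ 0.21  0.72  1.38  0.11  1.56 -1.39]
1 (0.46, 0.2445, 0.04) 120 [ 0.21  0.81  1.4   0.11  1.45 -1.4 ]
1 (0.46, 0.2445, 0.04) 120 [ 0.46  0.74  1.54 -0.51  1.17 -2.4 ]
-1 (0.4746, -0.1915, 0.11) 45 [-0.88  0.34  2.17  1.46  0.59 -0.59]
-1 (0.4746, -0.1915, 0.023) 45 [-0.88  0.58  2.19  1.84  0.61 -1.05]
-1 (0.4746, -0.1915, 0.11) 135 [-0.46  0.83  1.24 -0.34  1.78  1.14]
-1 (0.43, 0.08, 0.11) 135 [-0.06  0.71  1.48 -0.04  1.73  1.52]
-1 (0.43, 0.08, 0.023) 135 [-0.06  0.85  1.5  -0.04  1.58  1.53]
-1 (0.42, 0.08, 0.1) 30 [-0.17  0.37  2.56  2.94  0.83 -1.52]
-1 (0.42, 0.08, 0.023) 30 [-0.17  0.74  2.53  2.98  1.17 -1.59]
-1 (0.46, 0.2445, 0.1) 120 [0.21 0.72 1.38 0.11 1.56 1.76]
-1 (0.46, 0.2445, 0.04) 120 [0.21 0.81 1.4  0.11 1.45 1.74]
-1 (0.46, 0.2445, 0.04) 120 [ 0.46  0.74  1.54 -0.51  1.17  0.74]
```

The nest fits from tool yaw 0° and 180° agree at (0.4607, 0.2446), yaw about 0, so hand-eye bias in xy is negligible. Now the first pick, then lay the cover on its side with its closed face toward the robot.

Run:
```python
from h import *
C=np.array([.4746,-.1915,.023]); ph=.0186
def mv(*a,**k): robot.move_pose(*pose(*a,**k)); print(np.round(get_joints(),2),round(get_time(),1))
robot.command_gripper(.088,30)
mv(C+[-.06,0,.16],ph,70,-1)
mv(C+[-.07,0,.07],ph,45,-1)
robot.move_l(*pose(C,ph,45,-1),v=.1)
robot.command_gripper(0,30); print("w",get_grip_width(),get_gripper_force())
robot.move_l(*pose(C+[0,0,.15],ph,45,-1),v=.2)
mv([.45,-.05,.2],ph/2,90,-1)
mv([.43,.08,.10],0,135,-1)
p,o=pose([.43,.08,.027],0,135,-1); robot.move_l(p,o,v=.12)
cv2.imwrite("pics/s1.png",vision.get_image("side")[100:340,150:470,::-1])
hit=robot.move_l(*pose([.43,.08,.017],0,135,-1),v=.015,contact_N=4)
print(hit,get_tool_pos(),"graspz",get_tool_pos()-robot.grip_depth*R.from_quat(get_ee_rot()).as_matrix()[:,2],get_ft_force().round(1),get_grip_width(),get_time())
```

```text
[-0.83  0.11  2.    0.36  0.82  0.51] 11.5
[-1.06  0.3   2.33  1.48  0.68 -0.81] 12.7
w 0.04571509227061623 29.999886913283262
[-0.37  0.21  1.79  0.    1.14  1.19] 16.7
[-0.06  0.72  1.49 -0.04  1.71  1.52] 17.4
True [0.41694903 0.0800028  0.00974297] graspz [0.43017155 0.08000277 0.02296624] [ 0.6 -0.8  4.4] 0.04587831210155133 18.65
```

View pics/s1.png

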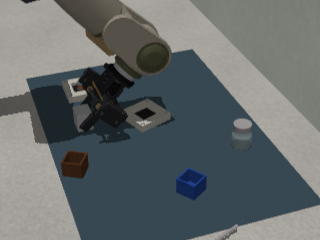

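Side contact came at a grasp height of 0.0230, so the cover lies flat as planned. Now I'll regrasp from the closed-face side and take it to the nest.

Run:
```python
from h import *
B=.006
robot.command_gripper(.088)
print("open",get_grip_width())
robot.move_l(pose([.43+.07,.08,.023+.07],0,135,-1)[0],v=.2)
robot.move_pose(*pose([.40,.08,.2],0,90,-1))
P=np.array([.4152,.08,.023])
robot.move_pose(*pose(P+[0,0,.08],0,30,-1,B)); print(get_joints().round(2),get_time())
p=vision.camera_params("wrist")
robot.move_l(*pose(P+[0,0,.0],0,30,-1,B),v=.1)
cv2.imwrite("pics/s2.png",np.hstack([cv2.resize(vision.get_image("side")[160:280,180:340,::-1],(400,300)),cv2.resize(vision.get_image("scene")[150:270,260:420,::-1],(400,300))]))
robot.command_gripper(0,35); print("w",get_grip_width(),get_gripper_force(),get_time())
```

```text
open 0.08848754753107788Traceback (most recent call last):
  File "<stdin>", line 8, in <module>
cell.IKError: the arm cannot take that pose within its joint ranges
```

Run:
```python
from h import *
P=np.array([.4152,.08,.023]); N=np.array([.4607,.24455,.04])
print(get_time(),get_joints().round(2))
for e in (30,35,40,45):
  print(e,[[None if (j:=kinematics.inverse_kinematics(*pose(X+[0,0,z],0,k,-1,.006))) is None else np.round(j,2).tolist() for z in (0,.06,.1)] for X,k in ((P,e),(N,e+90))])
```

```text
20.9833 [-0.09  0.12  1.91 -0.    1.12  1.48]
30 [[[-0.18, 0.73, 2.56, 2.98, 1.2, -1.6], None, None], [[0.21, 0.8, 1.39, 0.11, 1.47, 1.75], [0.21, 0.72, 1.36, 0.11, 1.57, 1.76], [0.21, 0.67, 1.33, 0.11, 1.65, 1.77]]]
35 [[[-0.17, 0.64, 2.54, 2.98, 1.0, -1.58], [-0.17, 0.35, 2.55, 2.93, 0.73, -1.51], [-0.17, 0.17, 2.54, 2.87, 0.53, -1.43]], [[0.21, 0.85, 1.33, 0.12, 1.56, 1.74], [0.21, 0.76, 1.31, 0.12, 1.67, 1.75], [0.21, 0.71, 1.28, 0.12, 1.74, 1.76]]]
40 [[[-0.16, 0.56, 2.52, 2.97, 0.81, -1.56], [-0.16, 0.29, 2.52, 2.9, 0.54, -1.47], [-0.16, 0.12, 2.49, 2.79, 0.36, -1.34]], [[0.2, 0.89, 1.28, 0.13, 1.66, 1.74], [0.2, 0.81, 1.26, 0.13, 1.76, 1.75], [0.2, 0.76, 1.24, 0.13, 1.83, 1.76]]]
45 [[[-0.15, 0.49, 2.48, 2.96, 0.62, -1.53], [-0.15, 0.24, 2.47, 2.84, 0.37, -1.4], [-0.15, 0.09, 2.44, 2.59, 0.2, -1.14]], [[0.2, 0.94, 1.22, 0.14, 1.75, 1.74], [0.2, 0.86, 1.21, 0.15, 1.85, 1.75], [0.2, 0.81, 1.19, 0.15, 1.92, 1.76]]]
```

Run:
```python
from h import *
B=.006;E=40
P=np.array([.4152,.08,.023])
robot.move_pose(*pose(P+[0,0,.09],0,E,-1,B))
robot.move_l(*pose(P,0,E,-1,B),v=.1); print(get_joints().round(2),get_time())
cv2.imwrite("pics/s2.png",np.hstack([cv2.resize(vision.get_image("side")[160:280,180:340,::-1],(400,300)),cv2.resize(vision.get_image("scene")[150:270,260:420,::-1],(400,300))]))
robot.command_gripper(0,35); print("w",get_grip_width(),get_gripper_force(),get_time())
```

```text
[-0.16  0.56  2.52  2.97  0.81 -1.56] 24.4583
w 0.045700361177996224 35.00000989995897 25.2667
```

View pics/s2.png

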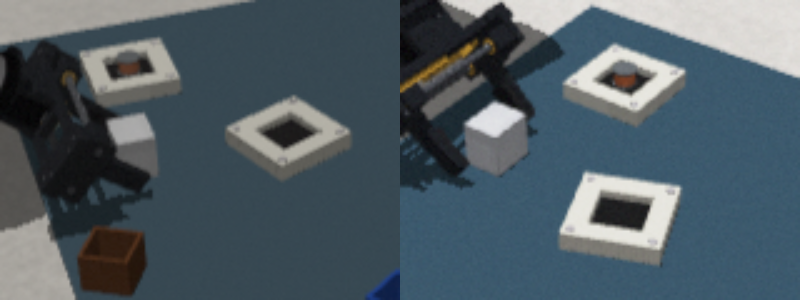

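The cover is between the fingers at (496,138) in the right half. I can't make out the open face at this size, so I'll lift it and look closer.

Run:
```python
from h import *
B=.006;E=40
P=np.array([.4152,.08,.023])
robot.move_l(*pose(P+[0,0,.09],0,E,-1,B),v=.2)
t=[]
for n in ("scene","side"):
    p=vision.camera_params(n); im=vision.get_image(n)[:,:,::-1]
    u=project(P+[.01,0,.09],p,False)[0].astype(int)
    c=im[u[1]-30:u[1]+30,u[0]-40:u[0]+40].astype(float)
    t.append(cv2.resize(np.clip(c*1.1,0,255).astype(np.uint8),(400,300),interpolation=cv2.INTER_CUBIC))
cv2.imwrite("pics/s3.png",np.hstack(t)); print(get_time(),get_grip_width())
```

```text
25.9667 0.0459424786821829
```

View pics/s3.png

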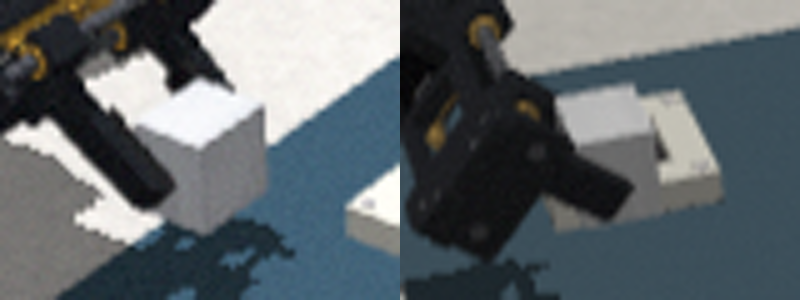

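Run:
```python
from h import *
P=np.array([.4152,.08,.113]); t=[]
for n in ("scene","side","wrist"):
    p=vision.camera_params(n); im=vision.get_image(n)[:,:,::-1]
    u=project(P+[.01,0,0],p,n=="wrist")[0].astype(int); print(n,u)
    if n=="wrist": c=im[::2,::2]; c=cv2.resize(im,(400,300),interpolation=cv2.INTER_AREA)
    else:
        c=im[u[1]-18:u[1]+18,u[0]-24:u[0]+24].astype(float)
        c=cv2.resize(np.clip((c-100)*2.2,0,255).astype(np.uint8),(400,300),interpolation=cv2.INTER_CUBIC)
    t.append(c)
    if n=="scene": print(im[u[1]-14:u[1]+16,u[0]-4:u[0]+16].mean(2).astype(int))
x,y=np.clip(u[0]-80,0,480),np.clip(u[1]-60,0,360)
t.append(cv2.resize(im[y:y+120,x:x+160],(400,300)))
cv2.imwrite("pics/s4.png",np.vstack([np.hstack(t[:2]),np.hstack(t[2:])])); print(get_time())
```

```text
scene [296 172]
[[ 14  31  87 157 141 100  93  55  35  98 207 218 218 219 219 219 218 218
  214 218]
 [ 56 128 185 218 220 195 189 148 108  61 186 213 218 218 217 218 218 218
  213 215]
 [153 216 222 222 222 221 224 224 199 149 165 212 217 218 219 221 219 216
  218 219]
 [219 222 224 224 223 223 223 224 224 225 224 224 222 215 218 222 220 218
  219 218]
 [223 222 223 223 226 226 224 224 224 226 224 225 224 221 219 220 212 217
  220 218]
 [223 225 226 227 224 226 224 225 226 227 226 224 221 221 220 203 180 215
  213 218]
 [226 226 225 226 225 227 225 226 226 226 222 221 223 211 198 137 132 212
  218 219]
 [228 226 226 226 226 226 226 226 226 224 220 221 209 159 107 104 125 211
  215 213]
 [227 226 228 226 228 227 224 224 223 222 210 200 157 111 107 110 107 210
  219 220]
 [227 227 227 228 227 226 225 221 220 210 157 110 106 108 111 110 104 211
  219 218]
 [228 227 227 226 225 223 223 212 202 160 110 106 109 109 109 109 104 210
  216 219]
 [228 227 227 223 223 224 214 165 113 109 111 112 111 110 110 109 106 209
  221 207]
 [205 206 217 222 217 203 161 110 109 110 111 112 109 111 110 11
[... 805 characters left out ...]
13 111 111 112 114 113 111 110 107 107 111 105 103  92
   89  88]
 [116 117 113 115 112 107 112 114 112 112 108 111 110 108 108  98  91  92
   87  89]
 [117 119 114 116 112 111 113 111 110 106 107 107 107 105  95  89  90  89
   90  86]
 [114 118 113 113 110 112 112 111 108 110 110 107 102  94  86  86  89  87
   89  86]
 [118 116 114 115 108 105 111 110 110 108  99  99  95  88  88  87  84  86
   85  87]
 [118 115 112 114 113 108 112 111 111  98  67  74  74  76  77  86  89  88
   87  84]
 [116 114 116 118 113 109 112 111  95  69  45  39  44  39  39  74  75  79
   84  83]
 [ 93 103 108 118 112 105 100  89  56  40  40  39  37  43  41  38  41  41
   73  85]]
side [228 187]
wrist [324 298]
26.1167
```

View pics/s4.png

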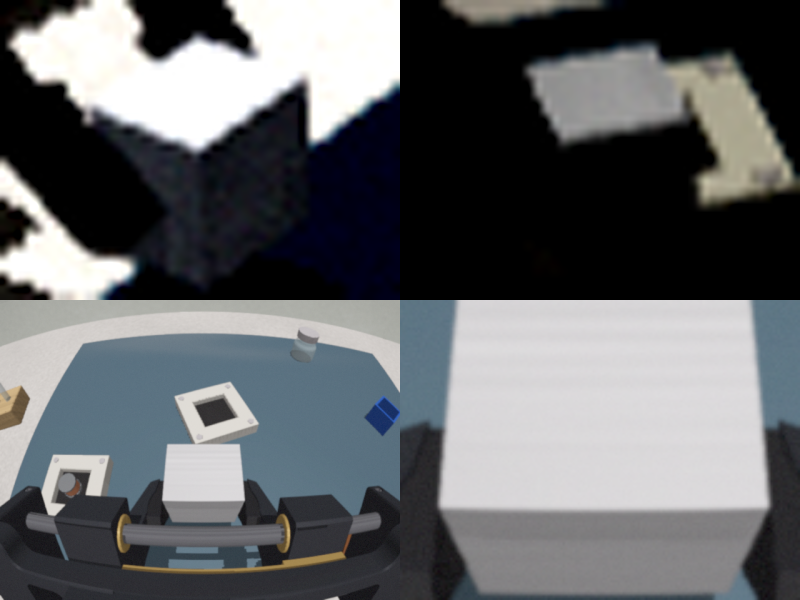

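All visible faces (top, −y, +x, −x) look solid in the pictures. I'll check the dimensions to find the axis.

Run:
```python
from h import *
p=vision.camera_params("wrist")
im=vision.get_image("wrist").astype(float).mean(2); im0=im
ux=324
print(np.round(im[225:400:1,ux]).astype(int).tolist())
for v in (231,232,233,322,323,324): print(v,onz(ray("wrist",(ux,v),p),.136).round(4))
# -x face bottom
for x in (.407,): 
    for v in (323,335,345,350,355,360):
        o,d=ray("wrist",(ux,v),p); s=(x-o[0])/d[0]; print(v,(o+d*s).round(4))
s=vision.camera_params("scene")
O=[296-24,172-18]
for nm,xs,zs in (("axis x",(.407,.445),(.09,.136)),):
    for q in [(xs[1],.057,zs[1]),(xs[1],.103,zs[1]),(xs[0],.057,zs[1]),(xs[1],.057,zs[0]),(xs[1],.103,zs[0])]: print(q,((project(np.array(q),s,False)[0]-O)*8.333).round())
```

```text
[215, 200, 168, 140, 142, 170, 204, 214, 216, 213, 214, 214, 214, 216, 215, 213, 213, 211, 212, 212, 214, 217, 218, 219, 217, 216, 215, 213, 213, 217, 218, 219, 220, 220, 219, 217, 216, 216, 216, 216, 216, 218, 217, 216, 216, 216, 214, 215, 218, 219, 219, 218, 220, 218, 218, 218, 218, 218, 219, 217, 217, 216, 217, 216, 217, 217, 217, 218, 220, 218, 216, 216, 216, 216, 216, 216, 216, 216, 217, 217, 217, 217, 217, 216, 217, 217, 217, 218, 217, 217, 217, 217, 218, 217, 217, 214, 198, 162, 131, 129, 128, 128, 129, 128, 126, 126, 125, 124, 126, 129, 130, 132, 134, 136, 134, 135, 135, 133, 136, 136, 136, 136, 134, 132, 135, 132, 132, 133, 130, 130, 116, 84, 70, 63, 63, 65, 65, 76, 86, 91, 92, 98, 104, 103, 103, 105, 109, 113, 110, 108, 104, 106, 105, 109, 113, 116, 114, 112, 111, 108, 107, 104, 105, 103, 101, 98, 94, 90, 88, 87, 106, 118, 122, 122, 122]
231 [0.4441 0.0803 0.136 ]
232 [0.4436 0.0803 0.136 ]
233 [0.4431 0.0803 0.136 ]
322 [0.4063 0.0802 0.136 ]
323 [0.4059 0.0802 0.136 ]
324 [0.4055 0.0802 0.136 ]
323 [0.407  0.0802 0.1329]
335 [0.407  0.0803 0.1189]
345 [0.407  0.0803 0.1049]
350 [0.407  0.0804 0.0968]
355 [0.407  0.0804 0.088 ]
360 [0.407  0.0804 0.0782]
(0.445, 0.057, 0.136) [202. 139.]
(0.445, 0.103, 0.136) [310.  65.]
(0.407, 0.057, 0.136) [92. 96.]
(0.445, 0.057, 0.09) [211. 285.]
(0.445, 0.103, 0.09) [316. 210.]
```

The top face measures 38 mm along x and 46 mm in z, so the axis is along x. The −x face is smooth over its whole height, so it is the closed one and the opening faces +x, as planned. Next is the turn above the nest and a check there.

Run:
```python
from h import *
B=.006; N=np.array([.4607,.24455,0])
robot.move_pose(*pose([.43,.15,.19],0,85,-1,B)); print(get_joints().round(2),get_time())
robot.move_pose(*pose(N+[0,0,.13],0,130,-1,B)); print(get_joints().round(2),get_time(),get_grip_width())
robot.move_l(pose(N+[0,0,.056],0,130,-1,B)[0],v=.1); robot.pause(.2)
t=[]
for n in ("scene","side","wrist"):
    p=vision.camera_params(n); im=vision.get_image(n)[:,:,::-1]
    u=project(N+[0,0,.035],p,n=="wrist")[0].astype(int); print(n,u)
    w=64 if n=="wrist" else 32; w=96 if n=="wrist" else 32; h=w*3//4; x,y=np.clip(u[0]-w,0,640-2*w),np.clip(u[1]-h,0,480-2*h)
    t.append(cv2.resize(im[y:y+2*h,x:x+2*w],(400,300),interpolation=cv2.INTER_CUBIC))
t.append(cv2.resize(im,(400,300)))
cv2.imwrite("pics/s5.png",np.vstack([np.hstack(t[:2]),np.hstack(t[2:])])); print(get_time())
```

```text
[ 0.08  0.18  1.84 -0.01  1.03  1.66] 28.7333
[0.2  0.77 1.24 0.13 1.81 1.76] 29.5083 0.04562512611323458
scene [350 174]
side [230 180]
wrist [324 274]
30.75
```

View pics/s5.png

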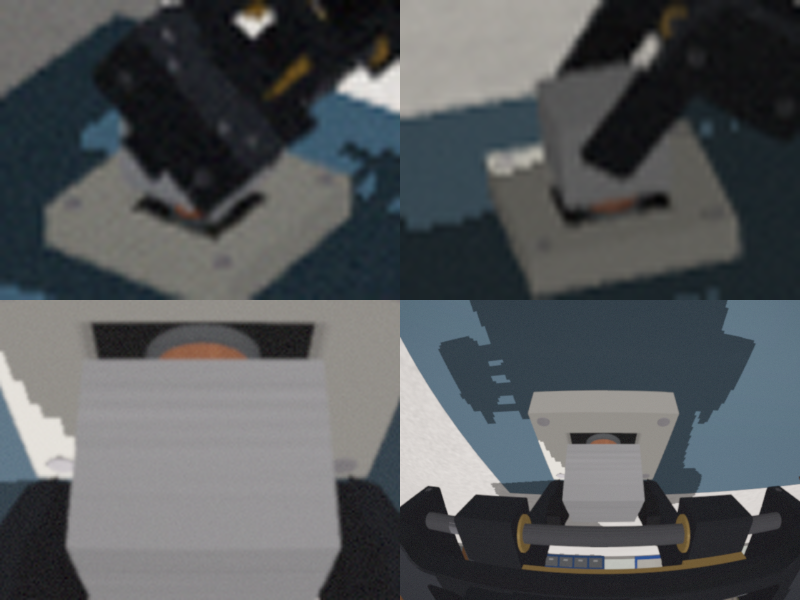

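The closed face is up, and the cover sits over the coil and pocket (side crop about (605,200)) with even gaps. Lowering with a contact stop.

Run:
```python
from h import *
B=.006; N=np.array([.4607,.24455,0])
hit=robot.move_l(pose(N+[0,0,.037],0,130,-1,B)[0],v=.012,contact_N=5)
g=get_tool_pos()-(robot.grip_depth-B)*R.from_quat(get_ee_rot()).as_matrix()[:,2]
print(hit,"P",g.round(4),get_ft_force().round(1),get_wrist_torque().round(2),get_grip_width(),get_time())
```

```text
True P [0.4607 0.2445 0.0401] [1.2 0.5 5.2] [0.07 0.05 0.01] 0.04528147200699617 31.9583
```

Contact came at P z = 0.0401 against 0.040 expected for a seated cover. Releasing and retreating.

Run:
```python
from h import *
B=.006; N=np.array([.4607,.24455,.0401])
robot.command_gripper(.088); robot.pause(.2)
e=np.radians(130); d=np.array([np.cos(e),0,-np.sin(e)])
robot.move_l(pose(N-d*.1,0,130,-1,B)[0],v=.12)
robot.pause(.3); t=[]
for n in ("scene","side"):
    p=vision.camera_params(n); im=vision.get_image(n)[:,:,::-1]; u=project(N-[0,0,.01],p,False)[0].astype(int)
    t.append(cv2.resize(im[u[1]-36:u[1]+36,u[0]-48:u[0]+48],(400,300),interpolation=cv2.INTER_CUBIC))
    print(n,[((project(N+[0,0,z-.0401],p,False)[0]-u+[48,36])*400/96).round() for z in (.048,)])
cv2.imwrite("pics/s6.png",np.hstack(t)); print(get_time(),get_ft_force().round(1))
```

```text
scene [array([201., 126.])]
side [array([199., 126.])]
34.3083 [ 0.4  0.9 -0.5]
```

View pics/s6.png

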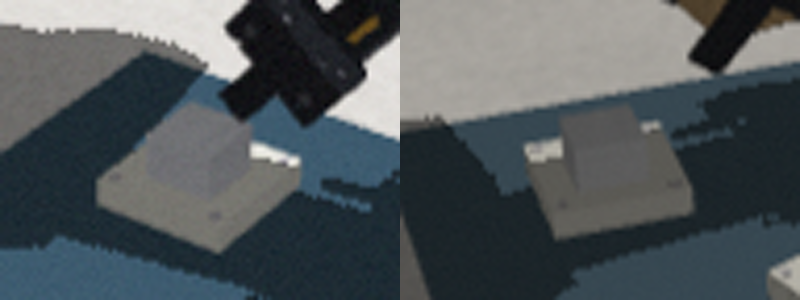

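The cover stands straight in the coil nest, with its top centre at about (200,126) in both crops as predicted, and the gripper is clear. Handing in.

```bash
python3 -c "
from cell import robot
print(robot.sign_off())"
```

```text
the job is handed in; nothing more can be done
None
```

The cover is turned over and seated open side down over the coil, released, and handed in at about 34 s; contact came within 0.1 mm of the expected seated height, but the hand-in returned no verdict.

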